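# Unstack the washed-up things and refill the spice carousel

### The arm

A 6-joint arm with a two-finger parallel gripper is mounted at the origin on the work surface. World frame = base frame: x ahead of the robot, y to its left, z up, the work surface at z = 0. Lengths are in m, angles in rad, forces in N, time in s.
With the tool pointing down it reaches from about 0.375 to 0.9 m from the base axis. Payload 3.1 kg.
Tool frame: the origin (TCP) lies on the centre line of the jaws, within the pads' length; the fingertips stand 25 mm ahead of it and the grasp point (between the pads) lies 6 mm ahead of it (manip.tip_extent is the distance from the TCP to the fingertips, in m); z points along the fingers, y is the line along which they close (so a half turn about z gives the same grasp; the last joint's range is limited). The gripper opens to 85 mm and grips with 20 to 120 N. Pads are 22 mm wide; open, the fingers measure 114 mm over their backs; the gripper's body (76 mm by 85 mm) begins 54 mm behind the grasp point. The pads swing forward as they close: fully open they stand 13 mm farther back than shut.
Start: joints at [-1.458, 0.527, 1.433, -0, 1.181, -0.178], TCP at [0.179, -0.599, 0.256] pointing down, gripper open.
Joint ranges: [-3.08, 3.08], [-0.75, 2.2], [0.22, 2.44], [-1.43, 4.57], [0, 2.65], [-2.85, 2.85]. Speed limits (rad/s): [2.79, 2.79, 3.14, 3.14, 3.14, 3.14].

### API

Orientations are given as a unit quaternion [x, y, z, w].
In Python, from station import readout, imaging, order, manip gives the robot as it stands.
- The arm moves only by the tool move_arm, never from a script. Its argument "rows" is a list of rows, each a list of 7 numbers: the turn, a rotation vector about the tool's x, y, z in degrees, then the shift along the tool's x, y, z in mm, then the closure, from 0 (fully open) to 1 (shut). A call has 1 to 12 rows; each row is the pose to reach, as a shift and turn from the pose commanded when the call began, along the tool's axes at that moment; what a row does not reach only later rows make up. A row lasts 1/12 s, in which the tool goes at most 41.7 mm and 7.16 degrees, less where a joint would pass 70% of its speed; a pose out of reach is approached as far as the arm can. A call with a gripper value outside its range is refused whole. The fingers move at their own pace and stop on an object; "squeeze" is the grip in N (left out, the last holds). Time passes only in rows, so rows that repeat a pose let the fingers close. It gives the time, the measured TCP pose, the force, the opening and the grip force at its end, in the units of the state.
- readout.sense(): the state, without advancing time (a new reading comes with each control period).
- imaging.snapshot(name): name is "scene" or "top" or "wrist"; returns a dict with "img" (480x640x3 uint8, red, green, blue), "z_map" (480x640 float32, m along the optical axis (not along the pixel's ray), 0 where there is no reading), "fovy" (degrees; the focal length in pixels is half the picture's height over the tangent of half this angle, whatever the lens; pixels are square), "cx", "cy" (the principal point, pixels), "rvec" (rotation vector, rad) and "tvec" (3), from world to camera coordinates, as OpenCV has them. Camera axes: x right, y down, z forward; pixel columns grow to the right and rows downward; lengths in m; the calibration is good to about 2 mm. A picture is of the moment at which its call begins.
- order.sign_off(): hands the job in; it is judged then, once.
The state is a dict: "t": time; "q": joint angles; "qd": joint speeds; "tau": joint torques, N m; "tcp_pos": TCP position; "tool_rot": TCP orientation; "force": force on the tool from outside, world axes, zero at the start; "ft_torque": the same for the moment, N m; "finger_gap": opening from 0.0 (shut) to 1.0 (fully open); "gripper_force": force on a finger pad.
Only numpy, scipy, OpenCV 4.12 (cv2) and the standard library are available. Lean on these libraries where they do the work, as an engineer would, in place of code of your own. Each camera call takes 0.05 s, during which the arm holds its last target. There are 200 camera calls.

### The job

First turn the white spice carousel until its one empty compartment stands at the front, over the black pointer of its foot. Then take the stack apart from the top, one thing at a time and without dropping any: stand the glass jar in that compartment, the upside-down green cup, just as it stands, in the middle of the round cork coaster, and the steel tin in the middle of the wooden board, lengthways along it. Leave the yellow spoon and the saucepan lid where they lie, and the carousel facing the front.

Things in the scene. Friction and masses are not known exactly. Their poses are not given: they have to be found in the camera images.
- jar: Small empty clear glass spice jar with a steel screw cap, top of the stack. Glass body 40 mm in diameter and 46 mm high, then a short shoulder, cap 34 mm in diameter, 58 mm high in all. Origin: centre of its underside; z up.
- cup: Green plastic cup standing upside down (mouth down) on the tin, under the jar; it is to stay mouth down. 72 mm high, 60 mm in diameter at the thick lip (lowest 9 mm), straight above it, 57 mm in diameter up to 68 mm. Origin: centre of its lower (mouth) face; z up. It may stand up to 20 mm off the tin's centre along the tin.
- tin: Rectangular closed steel tin, bottom of the stack, standing on the glass shelf: 120 (x) by 64 (y) by 45 mm (z). Origin: centre of its underside; x along its length.
- carousel (a joint): Angle of the white carousel on its fixed black foot, rad, growing anticlockwise seen from above; 0 = empty compartment exactly over the black pointer that juts out of the foot towards the robot. Starts between 0.9 and 2.3; turns freely from -3.1 to 3.1 against light friction (about 0.06 N m) and stays where it is left.
- carousel_grip (a point): Middle of the white bar on top of the carousel's hub, by which it is turned: on the turning axis, 100 mm above the shelf. Bar 60 mm long (along the point's y), 14 mm thick (along its x), 26 mm high (this point at mid-height), on a 30 mm hub column with a 44 mm collar. The point turns with the carousel; its -x points to the empty compartment. Carousel plate: 220 mm in diameter.
- compartment: The carousel's one empty compartment: a low white ring on the plate, 56 mm inside, 62 mm outside, 6 mm high. Origin: centre of its floor (the plate), 27 mm above the shelf, 75 mm from the carousel's axis; turns with the carousel. The four other compartments, 72 degrees apart on the same circle, hold jars like the loose one, fixed.
- coaster: Round cork coaster, 95 mm in diameter, 6 mm thick, fixed on the glass shelf. Origin: centre of its underside.
- board: Small wooden board, 150 (x) by 96 (y) by 8 mm thick, fixed on the glass shelf. Origin: centre of its underside; x along its length.
- pan_lid: Stainless steel saucepan lid lying flat, 140 mm in diameter, black knob on top, 38 mm high in all. Bystander: leave it alone. Origin: centre of its underside.
- spoon: Yellow silicone spoon, 170 mm long, lying flat across the shelf in front of the carousel. Bystander: leave it alone. x along its length. All these things stand on a low glass shelf, 500 mm deep and 1100 mm wide, whose top is 50 mm above the work surface.
Mind the look-alikes: they are no part of the job. There is more than one size of the jar; the job needs the larger.

How it is judged:
On the way, in this order (a step that is already met when the one before it is completed fails the run):
1. the empty compartment is turned to the front, the stack still whole (value of joint carousel between -0.2 and 0.2 rad and velocity of joint carousel between -0.1 and 0.1 rad/s and distance of jar from where it was at the start of the episode below 0.03 m), for 0.2 s.
2. the jar stands released in the compartment at the front, the cup not yet moved (value of joint carousel between -0.2 and 0.2 rad and horizontal distance between jar and compartment below 0.012 m and z of jar in the frame of compartment between -0.004 and 0.004 m and angle between jar's own z axis and vertical below 0.1 rad and linear speed of jar below 0.03 m/s and contact force between jar and the fingers below 0.1 N and distance of cup from where it was at the start of the episode below 0.03 m), for 0.2 s.
3. the cup stands released on the coaster, the tin not yet moved (horizontal distance between cup and coaster below 0.015 m and z of cup in the frame of coaster between 0.002 and 0.01 m and angle between cup's own z axis and vertical below 0.1 rad and linear speed of cup below 0.03 m/s and contact force between cup and the fingers below 0.1 N and distance of tin from where it was at the start of the episode below 0.03 m), for 0.2 s.
At the end, for the whole second after the job is handed in: Carousel within 0.2 rad of the front; jar in the compartment within 12 mm of its centre; cup mouth down on the coaster within 15 mm of its centre; tin on the board within 15 mm of its centre and 0.2 rad of its length; each upright within 0.1 rad, at rest, released (value of joint carousel between -0.2 and 0.2 rad and horizontal distance between jar and compartment below 0.012 m and z of jar in the frame of compartment between -0.004 and 0.004 m and angle between each of jar, cup, tin's own z axis and vertical below 0.1 rad and linear speed of each of jar, cup, tin below 0.03 m/s and horizontal distance between cup and coaster below 0.015 m and z of cup in the frame of coaster between 0.002 and 0.01 m and horizontal distance between tin and board below 0.015 m and z of tin in the frame of board between 0.004 and 0.012 m and angle between the x axis of tin and the x axis of board, either way round below 0.2 rad and contact force between each of jar, cup, tin and the fingers below 0.1 N); the robot touches nothing.
It fails at once if the saucepan lid is moved more than 30 mm (distance of pan_lid from where it was at the start of the episode above 0.03 m).
It fails at once if the spoon is moved more than 30 mm (distance of spoon from where it was at the start of the episode above 0.03 m).
It fails at once if jar, cup or tin is dropped (falls free faster than 0.6 m/s) ((contact force between jar and anything else below 0.05 N and linear speed of jar above 0.6 m/s) or (contact force between cup and anything else below 0.05 N and linear speed of cup above 0.6 m/s) or (contact force between tin and anything else below 0.05 N and linear speed of tin above 0.6 m/s)).
It also fails if it takes over 125 s, if anything falls off the work surface, if the arm or the gripper's body presses on something with over 40 N, if the wrist force passes 120 N, or if a joint passes its speed limit or range.

## Working session

There is one attempt and no reset: what is moved stays moved. The work goes in short steps, Python scripts to look and compute and a tool call to move; the robot and the scene stay as the last step left them, time stands still between calls to the robot, and variables do not carry over. Pictures are saved under pics/ and viewed, at most 14 in all, crops included, and the job is handed in when it is done.

Besides the shell and the picture viewer there is one more tool, called after "Call:" as name(argument=value, ...), one argument or row to a line, values as JSON. move_arm: Moves the arm, as the interface text tells. Its arguments: {"type":"object","properties":{"rows":{"type":"array"},"squeeze":{"type":"number"}},"required":["rows"]}

```bash
ls; mkdir -p pics
cat > h.py <<'E'
import numpy as np, cv2
from scipy.spatial.transform import Rotation as R
from station import readout, imaging, order, manip
def snap(n):
    s=imaging.snapshot(n); s['f']=240/np.tan(np.radians(s['fovy'])/2)
    s['R']=R.from_rotvec(np.ravel(s['rvec'])).as_matrix(); s['t']=np.ravel(s['tvec']); s['c']=-s['R'].T@s['t']; return s
def ray(s,u,v,z):
    d=s['R'].T@np.array([(u-s['cx'])/s['f'],(v-s['cy'])/s['f'],1]); return s['c']+d*(z-s['c'][2])/d[2]
def cloud(s):
    v,u=np.mgrid[:480,:640]; Z=s['z_map']
    P=np.stack([(u-s['cx'])/s['f']*Z,(v-s['cy'])/s['f']*Z,Z],-1)
    W=(P-s['t'])@s['R']; W[Z<=0]=np.nan; return W
def proj(s,p):
    c=s['R']@np.array(p)+s['t']; return c[0]/c[2]*s['f']+s['cx'],c[1]/c[2]*s['f']+s['cy']
def save(s,n,crop=None,k=1):
    im=s['img'][...,::-1]
    if crop: im=im[crop[1]:crop[3],crop[0]:crop[2]]
    cv2.imwrite('pics/'+n,cv2.resize(im,None,fx=k,fy=k,interpolation=cv2.INTER_CUBIC))
E
python3 - <<'E'
from h import *
for n in ('scene','top'):
    s=snap(n); save(s,n+'0.png'); print(n,s['fovy'],s['c'],s['R'][2],s['cx'],s['cy'],(s['z_map']>0).mean())
s=readout.sense(); print(s); print(manip.tip_extent)
E
```

```text
pics
scene 57.48626448389758 [ 0.98970085 -0.60462395  0.972319  ] [-0.43545239  0.45627616 -0.77601114] 319.51069875056277 235.71014971342464 0.9961751302083334
top 49.35882872515582 [ 0.33818203 -0.0886404   1.43429104] [ 0.15826198  0.00177139 -0.98739557] 317.03023274265297 234.15327645525622 0.9958203125
{'t': 0.1, 'q': array([-1.45850030e+00,  5.28381241e-01,  1.43376833e+00, -1.01410543e-07,
        1.18140677e+00, -1.78512110e-01]), 'qd': array([-0.00025674, -0.00181575, -0.00332372, -0.00095414, -0.00038972,
        0.001571  ]), 'tau': array([ 3.08466997e-04, -4.43305457e+01, -1.78586268e+01, -1.77736360e-04,
        3.86769170e-03,  6.09505491e-06]), 'tcp_pos': array([ 0.17915745, -0.59815228,  0.25542834]), 'tool_rot': array([ 9.89446960e-01,  1.44892196e-01,  3.24542547e-05, -9.81311313e-04]), 'force': array([-0.11193223, -0.17059686,  0.14568265]), 'ft_torque': array([-0.0120944 ,  0.02104085, -0.01715154]), 'gripper_force': 0.0, 'finger_gap': 0.9986207384303357}
0.025
```

View pics/scene0.png

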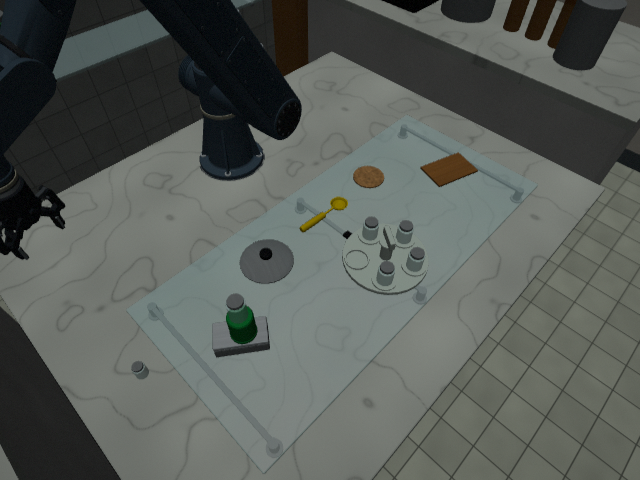

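View pics/top0.png

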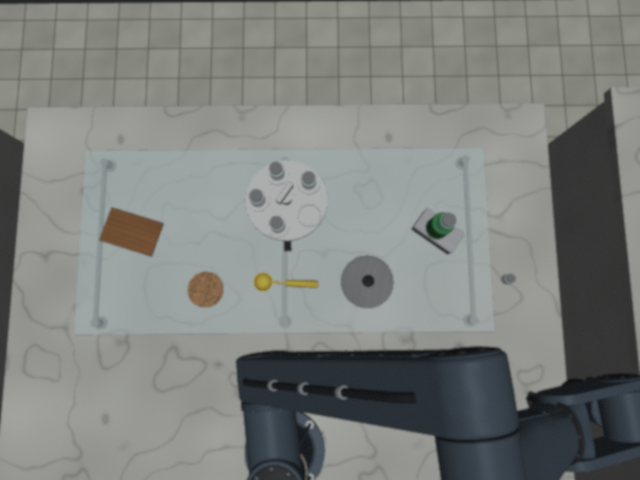

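The scene picture shows the stack (jar cap 236,302; cup 240,325; tin 240,337) and the carousel at (385,262) with its empty ring at (357,260). In the top picture these are: stack (441,228), carousel (287,200), empty ring (310,215), pointer (287,245), coaster (206,289), board (132,232), spoon (285,283), lid (367,281).
There are two jar candidates: the one on the stack (scene 236,303) and a small one alone on the table (scene 140,369; top 508,279). The stack-top one fits, since it is on the cup and larger. I'll check that by size and a crop.

```bash
cat > m.py <<'E'
from h import *
s=snap('top'); W=cloud(s); im=s['img']; hsv=cv2.cvtColor(im,cv2.COLOR_RGB2HSV)
def comp(mask,u,v):
    n,l,st,ce=cv2.connectedComponentsWithStats(mask.astype(np.uint8)); k=l[v,u]
    if k==0:
        d=np.hypot(ce[1:,0]-u,ce[1:,1]-v); k=1+d.argmin()
    return l==k
def rect(m,z,name):
    c=max(cv2.findContours(m.astype(np.uint8),0,2)[0],key=cv2.contourArea)
    p=np.float32([ray(s,a,b,z)[:2]*1000 for a,b in c[:,0]+0.0])
    r=cv2.minAreaRect(p); print(name,'rect',np.round(r[0],1),np.round(r[1],1),round(r[2],1),'circ',[np.round(x,1) for x in cv2.minEnclosingCircle(p)],'zmed',np.nanmedian(W[m][:,2]).round(4))
H,S,V=[hsv[...,i].astype(int) for i in range(3)]
br=(H>3)&(H<22)&(S>110)
rect(comp(br,132,232),.058,'board'); rect(comp(br,206,289),.056,'coaster')
g=(H>40)&(H<85)&(S>120); rect(comp(g,441,228),.16,'cup')
rect(comp((H>22)&(H<35)&(S>150),290,283),.055,'spoon')
Z=W[...,2]; X=W[...,0]; Y=W[...,1]
def zone(u,v,r): 
    q=np.zeros(Z.shape,bool); q[v-r:v+r,u-r:u+r]=1; return q
q=zone(441,228,40)
print('stack max z',np.nanmax(Z[q]))
rect(comp(q&(Z>.085)&(Z<.105),430,240),.095,'tin top visible')
rect(comp(q&(Z>.215),447,221),.225,'jar cap')
rect(comp(q&(Z>.075),441,228),.095,'stack all')
q=zone(287,200,55)
rect(comp(q&(Z>.066),287,200),.077,'carousel all')
for u,v in((277,170),(309,180),(257,198),(278,224)): rect(comp(zone(u,v,13)&(Z>.115),u,v),.135,'jar%d'%u)
rect(comp(zone(287,195,18)&(Z>.14),287,195),.163,'bar')
rect(comp(zone(508,279,12)&(Z>.02),508,279),.04,'decoy'); print(np.nanmax(Z[zone(508,279,10)]))
rect(comp(zone(287,245,12)&(V<70),287,245),.06,'pointer')
rect(comp(zone(367,281,35)&(Z>.055),367,281),.06,'lid')
save(s,'topcrop.png',(235,150,535,300),2.6)
c=snap('scene'); save(c,'sc_crop.png',(110,220,460,400),2.2)
E
python3 m.py
```

```text
board rect [571.  411.5] [142.7  87.2] 72.3 circ [array([571.1, 411.2]), np.float64(81.7)] zmed 0.0591
coaster rect [415.8 209.7] [79.1 79. ] 1.2 circ [array([415.6, 209.4]), np.float64(41.0)] zmed 0.0569
cup rect [ 559.3 -380.5] [50.4 41.1] 22.5 circ [array([ 562.6, -383.3]), np.float64(28.6)] zmed 0.1619
spoon rect [429.3 -41.5] [76.4 10.5] 89.5 circ [array([427.9, -41.6]), np.float64(38.3)] zmed 0.0696
stack max z 0.2306869683109132
tin top visible rect [ 559.4 -402.8] [119.4  66.7] 54.4 circ [array([ 560.1, -403. ]), np.float64(66.0)] zmed 0.0946
jar cap rect [ 562.8 -396.2] [34.5 36.9] 13.6 circ [array([ 562.3, -395.6]), np.float64(19.2)] zmed 0.2247
stack all rect [ 568.9 -409.4] [120.1  93.1] 54.0 circ [array([ 558.8, -401.8]), np.float64(66.6)] zmed 0.0984
carousel all rect [649.2  -6.3] [218.2 217.8] 44.9 circ [array([648.5,  -5. ]), np.float64(110.4)] zmed 0.0795
jar277 rect [715.8  17.8] [39.9 36. ] 0.1 circ [array([716.1,  17.6]), np.float64(20.4)] zmed 0.1338
jar309 rect [690.9 -66.1] [39.2 38.2] 18.4 circ [array([690.7, -65.6]), np.float64(20.3)] zmed 0.1344
jar257 rect [644.6  67. ] [39.9 37.5] 26.5 circ [array([644.6,  67.6]), np.float64(20.5)] zmed 0.1343
jar278 rect [574.7  14.7] [38.2 37.6] 44.5 circ [array([574.5,  14.9]), np.float64(20.1)] zmed 0.1346
bar rect [647.5  -6.1] [25.3 61.9] 50.8 circ [array([646. ,  -7.8]), np.float64(31.3)] zmed 0.1619
decoy rect [ 436.2 -597.9] [30.  26.6] 89.5 circ [array([ 437.5, -597.9]), np.float64(16.4)] zmed 0.0387
0.04718202275829445
pointer rect [528.7  -7.5] [18.9 13.3] 0.1 circ [array([528.7,  -6.2]), np.float64(10.8)] zmed 0.0616
lid rect [ 432.4 -217.4] [138.  137.4] 7.7 circ [array([ 432.1, -217.6]), np.float64(73.8)] zmed 0.0629
```

View pics/topcrop.png

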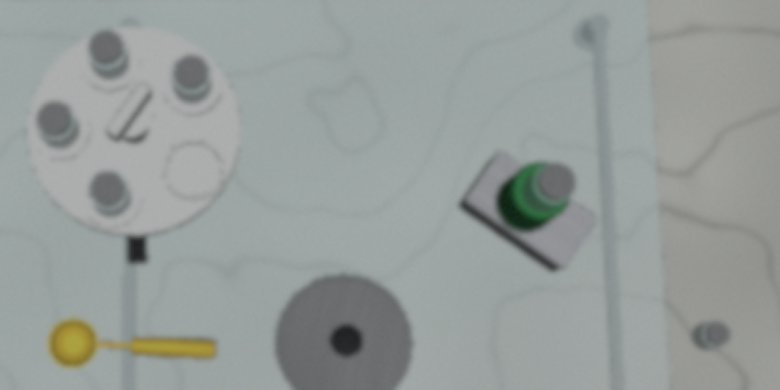

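View pics/sc_crop.png

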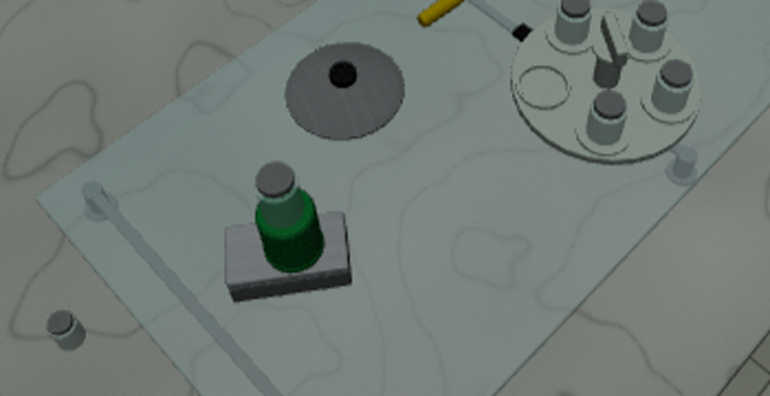

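The crops settle it. The jar on the stack (crop 275,180) is the large one: 35 mm cap, top at z 0.225. The lone jar on the table (crop 65,330) is about 28 mm wide and is the decoy. The measured sizes match those given, and the carousel angle is about 58.6° (1.02 rad).

```bash
cat > go.py <<'E'
import sys
from h import *
x,y,z,psi=[float(a) for a in sys.argv[1:5]]   # grasp point mm, psi deg (direction of tool y)
s=readout.sense(); T=R.from_quat(s['tool_rot']); p=np.ravel(s['tcp_pos'])*1000
a=np.radians(psi); Yt=[np.cos(a),np.sin(a),0]; Zt=[0,0,-1]; Xt=np.cross(Yt,Zt)
G=R.from_matrix(np.stack([Xt,Yt,Zt],1))
print('tcp',p.round(1),'psi',np.degrees(np.arctan2(*T.as_matrix()[[1,0],1])).round(2),'q',np.round(s['q'],2))
print('turn',np.degrees((T.inv()*G).as_rotvec()).round(2),'shift',T.inv().apply(np.array([x,y,z+6])-p).round(1))
E
python3 go.py 648 -6 250 58.6
python3 - <<'E'
import numpy as np
from scipy.optimize import least_squares
j=np.array([[716,17.7],[690.8,-65.8],[644.6,67.3],[574.6,14.8]])
# angles of jars = pi+th+72k ; order ccw from empty: k=1..4
def f(p):
    a=np.pi+p[2]+np.radians(72)*np.arange(1,5)
    m=p[:2]+75*np.stack([np.cos(a),np.sin(a)],1)
    return (m-j[[1,0,2,3]]).ravel()
r=least_squares(f,[648,-6,1.02]); print(r.x,np.degrees(r.x[2]),r.fun.round(1))
E
```

```text
tcp [ 179.2 -598.3  255.7] psi -73.34 q [-1.46  0.53  1.43 -0.    1.18 -0.18]
turn [-2.0000e-02 -9.0000e-02 -1.3194e+02] shift [ 6.19e+02 -4.33e+02  4.00e-01]
[645.78952888  -6.88987684   0.96279863] 55.16429818754086 [ 0.3 -0.9  0.6  0.  -0.3  0.8 -0.6  0. ]
```

Call:
move_arm(
  rows=[
    [0,0,-6,20,-14,-10,0],
    [0,0,-12,50,-34,-20,0],
    [0,0,-18,80,-56,-30,0],
    [0,0,-24,110,-77,-40,0],
    [0,0,-30,140,-98,-50,0],
    [0,0,-36,170,-119,-55,0],
    [0,0,-42,200,-140,-55,0],
    [0,0,-48,230,-161,-55,0],
    [0,0,-54,260,-182,-55,0],
    [0,0,-60,290,-203,-55,0],
    [0,0,-66,315,-220,-55,0],
    [0,0,-70,330,-231,-55,0],
  ],
  squeeze=40,
)

```text
t: 1.2
tcp_pos: [0.4305, -0.28, 0.3113]
tool_rot: [0.725, 0.689, 0.001, -0.0]
force: [0.7, -0.2, -0.6]
finger_gap: 0.997
gripper_force: 0.0
```

```bash
python3 go.py 646 -7 240 55.2
```

```text
tcp [ 430.5 -280.   311.3] psi -2.94 q [-0.8   0.31  1.64  0.    1.19 -0.74]
turn [ 5.000e-02 -5.000e-02 -5.814e+01] shift [283.6 201.2  65.7]
```

Call:
move_arm(
  rows=[
    [0,0,-5,25,18,5,0],
    [0,0,-10,50,36,10,0],
    [0,0,-16,78,55,15,0.1],
    [0,0,-22,106,75,22,0.2],
    [0,0,-28,134,95,30,0.3],
    [0,0,-34,162,115,38,0.4],
    [0,0,-40,190,135,45,0.45],
    [0,0,-46,218,155,52,0.45],
    [0,0,-51,245,174,58,0.45],
    [0,0,-55,267,190,62,0.45],
    [0,0,-58,280,199,65,0.45],
    [0,0,-58.1,283.5,201,65.7,0.45],
  ],
)

```text
t: 2.2
tcp_pos: [0.6474, -0.0088, 0.2445]
tool_rot: [0.301, 0.954, 0.0, -0.0]
force: [0.4, -0.4, -0.9]
finger_gap: 0.548
gripper_force: 0.0
```

```bash
python3 - <<'E'
from h import *
s=snap('wrist'); save(s,'w1.png'); print(s['c'],s['R'][2],proj(s,(.646,-.007,.163)))
W=cloud(s); Z=W[...,2]; print((s['z_map']>0).mean())
m=(Z>.155)&(Z<.172)&(np.hypot(W[...,0]-.646,W[...,1]+.007)<.05)
c=cv2.findContours(m.astype(np.uint8),0,2)[0]
if c:
  c=max(c,key=cv2.contourArea); p=np.float32([ray(s,a,b,.163)[:2]*1000 for a,b in c[:,0]+0.]); print(cv2.minAreaRect(p))
E
python3 go.py 646 -7 155 55.2
```

```text
[0.58290669 0.03639916 0.36242368] [ 0.25284021 -0.17524634 -0.95150436] (np.float64(319.52498258389824), np.float64(258.4396747942649))
0.9961100260416667
((649.4886474609375, -5.5012969970703125), (13.459532737731934, 60.149330139160156), 54.97959518432617)
tcp [646.8  -9.5 244.6] psi 54.86 q [-0.19  0.57  1.39  0.    1.19 -1.15]
turn [-0.01 -0.06 -0.34] shift [ 2.   1.6 83.6]
```

View pics/w1.png

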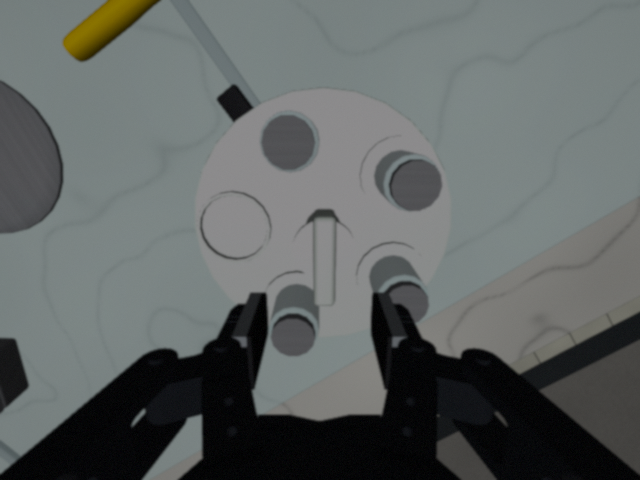

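The wrist view shows the bar at (325,260), centred between the fingers and 13.5 × 60 mm at 55°. The empty ring is at (236,225). I'll descend and grip.

Call:
move_arm(
  rows=[
    [0,0,0,1,3,20,0.45],
    [0,0,0,1,3,45,0.45],
    [0,0,0,1,3,68,0.45],
    [0,0,0,1,3,80,0.45],
    [0,0,0,1,3,84,0.45],
    [0,0,0,1,3,84,0.6],
    [0,0,0,1,3,84,0.8],
    [0,0,0,1,3,84,1],
    [0,0,0,1,3,84,1],
    [0,0,0,1,3,84,1],
    [0,0,0,1,3,84,1],
    [0,0,0,1,3,84,1],
  ],
  squeeze=40,
)

```text
t: 3.25
tcp_pos: [0.6497, -0.0068, 0.1632]
tool_rot: [0.303, 0.953, 0.002, 0.003]
force: [4.4, 7.1, -2.0]
finger_gap: 0.155
gripper_force: 40.9
```

```bash
python3 go.py 648 -6 155 0; python3 -c "
from station import *
print(readout.sense()['gripper_force'],readout.sense()['finger_gap'])"
```

```text
tcp [649.7  -6.8 163.2] psi 54.71 q [-0.18  0.67  1.45  0.    1.02 -1.14]
turn [4.300e-01 5.000e-02 5.471e+01] shift [ 1.8 -0.4  2.1]
40.86935520172119 0.15494530200074805
```

Call:
move_arm(
  rows=[
    [0,0,3,0,0,0,1],
    [0,0,8,0,0,0,1],
    [0,0,13,0,0,0,1],
    [0,0,18,0,0,0,1],
    [0,0,23,0,0,0,1],
    [0,0,28,0,0,0,1],
    [0,0,33,0,0,0,1],
    [0,0,38,0,0,0,1],
    [0,0,43,0,0,0,1],
    [0,0,48,0,0,0,1],
    [0,0,52,0,0,0,1],
    [0,0,54.7,0,0,0,1],
  ],
)

```text
t: 4.25
tcp_pos: [0.6501, -0.0065, 0.1631]
tool_rot: [0.708, 0.706, 0.004, 0.002]
force: [5.8, 7.4, -3.1]
finger_gap: 0.156
gripper_force: 40.8
```

Call:
move_arm(
  rows=[
    [0,0,0,0,0,0,1],
    [0,0,0,0,0,0,1],
    [0,0,0,0,0,0,0.55],
    [0,0,0,0,0,0,0.55],
    [0,0,0,0,0,0,0.55],
    [0,0,0,0,0,0,0.55],
    [0,0,0,0,0,-20,0.5],
    [0,0,0,0,0,-50,0.4],
    [0,0,0,0,0,-85,0.2],
    [0,0,0,0,0,-105,0],
    [0,0,0,0,0,-115,0],
    [0,0,0,0,0,-120,0],
  ],
)

```text
t: 5.25
tcp_pos: [0.6478, -0.0089, 0.2838]
tool_rot: [0.707, 0.707, 0.001, 0.002]
force: [0.2, -0.3, 0.2]
finger_gap: 1.0
gripper_force: 0.0
```

```bash
cat > car.py <<'E'
from h import *
from scipy.optimize import least_squares
s=snap('wrist'); W=cloud(s); Z=W[...,2]; 
def c3(m,z):
    out=[]
    for c in cv2.findContours(m.astype(np.uint8),0,2)[0]:
        if cv2.contourArea(c)<100: continue
        p=np.float32([ray(s,a,b,z)[:2]*1000 for a,b in c[:,0]+0.]); out.append((cv2.minAreaRect(p),cv2.contourArea(p)))
    return out
near=np.hypot(W[...,0]-.648,W[...,1]+.006)<.06
for o in c3((Z>.155)&(Z<.172)&near,.163): print('bar',o)
near=np.hypot(W[...,0]-.648,W[...,1]+.006)<.12
for o in c3((Z>.128)&(Z<.142)&near,.135): print('jar',o)
save(s,'w2.png')
E
python3 car.py; python3 go.py 563 -396 280 -35.6
```

```text
bar (((651.1337280273438, -5.061880111694336), (59.77082824707031, 13.570474624633789), 89.77822875976562), 777.6983366296408)
jar (((628.148681640625, -76.16265106201172), (35.747314453125, 32.8835334777832), 89.82901763916016), 921.9254436695483)
jar (((711.0197143554688, -49.43482208251953), (34.74335861206055, 34.08750534057617), 89.99298858642578), 915.4911430549109)
jar (((666.05029296875, -7.172603607177734), (13.672533988952637, 40.83084487915039), 0.7475107312202454), 393.91564556533876)
jar (((636.3594360351562, -6.830722808837891), (41.623111724853516, 13.673567771911621), 89.7271957397461), 411.57199892805147)
jar (((711.20458984375, 37.65806198120117), (33.90923309326172, 33.138057708740234), 0.06996892392635345), 877.5555377280107)
jar (((627.94677734375, 64.60830688476562), (32.814693450927734, 33.3438606262207), 63.70607376098633), 840.1576513933251)
tcp [647.6  -8.8 283.3] psi 0.04 q [-0.19  0.53  1.34 -0.    1.26 -0.19]
turn [ 1.500e-01 -1.000e-02  3.564e+01] shift [-387.2  -84.9   -2.7]
```

View pics/w2.png

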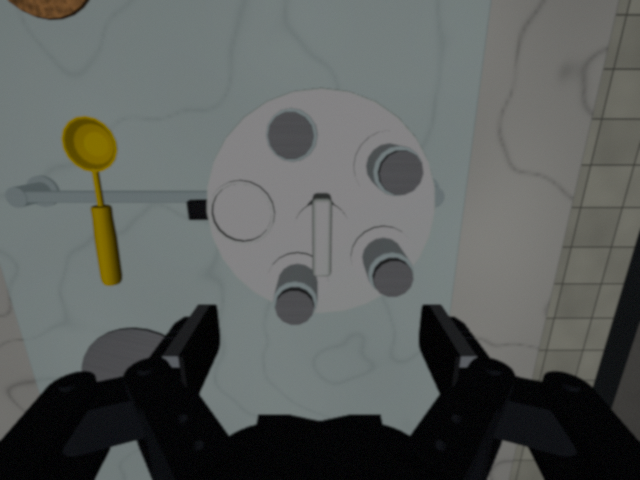

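The carousel now faces the front: bar at 89.8°, empty ring at (242,210) lined up with the pointer at (198,210). Next is the stack.

Call:
move_arm(
  rows=[
    [0,0,2,-20,-4,-6,0],
    [0,0,5,-50,-11,-12,0],
    [0,0,9,-85,-19,-15,0],
    [0,0,13,-122,-27,-15,0],
    [0,0,17,-160,-35,-15,0],
    [0,0,21,-198,-43,-15,0],
    [0,0,25,-236,-52,-15,0],
    [0,0,29,-274,-60,-15,0],
    [0,0,32,-310,-68,-15,0],
    [0,0,34,-342,-75,-15,0],
    [0,0,35.6,-370,-81,-15,0],
    [0,0,35.6,-387,-85,-15,0],
  ],
)

```text
t: 6.3
tcp_pos: [0.5606, -0.3985, 0.2938]
tool_rot: [0.89, 0.456, -0.001, -0.002]
force: [0.5, -0.3, -1.0]
finger_gap: 1.003
gripper_force: 0.0
```

Call:
move_arm(
  rows=[
    [0,0,0,0,0,0,0],
    [0,0,0,0,0,0,0],
  ],
)

```text
t: 6.47
tcp_pos: [0.5619, -0.3954, 0.2947]
tool_rot: [0.889, 0.457, -0.0, -0.002]
force: [-0.7, 0.4, -0.1]
finger_gap: 1.001
gripper_force: 0.0
```

```bash
cat > st.py <<'E'
from h import *
s=snap('wrist'); W=cloud(s); Z=W[...,2]; save(s,'w3.png')
near=np.hypot(W[...,0]-.562,W[...,1]+.4)<.09
def c3(m,z,n):
    for c in cv2.findContours(m.astype(np.uint8),0,2)[0]:
        if cv2.contourArea(c)<200: continue
        p=np.float32([ray(s,a,b,z)[:2]*1000 for a,b in c[:,0]+0.]); print(n,cv2.minAreaRect(p),cv2.minEnclosingCircle(p))
c3((Z>.218)&(Z<.233)&near,.225,'cap')
c3((Z>.162)&(Z<.172)&near,.167,'cup')
c3((Z>.088)&(Z<.102)&near,.095,'tin')
E
python3 st.py; python3 go.py 563 -396 199 -35.6
```

```text
cap ((566.7276611328125, -398.6307373046875), (34.92987060546875, 33.634605407714844), 74.91783142089844) ((566.8532104492188, -398.7254943847656), 17.83196258544922)
cup ((573.1689453125, -393.11602783203125), (41.85376739501953, 54.57124710083008), 53.53470993041992) ((569.0714111328125, -398.25799560546875), 27.926715850830078)
tin ((580.8263549804688, -381.3553161621094), (60.44481658935547, 63.40748596191406), 53.89693069458008) ((580.2581787109375, -381.7297668457031), 42.761234283447266)
tcp [ 562.4 -394.3  295.2] psi -35.51 q [-0.77  0.58  1.22  0.    1.35 -0.15]
turn [-0.18 -0.08  0.09] shift [-1.2  1.8 90.2]
```

View pics/w3.png

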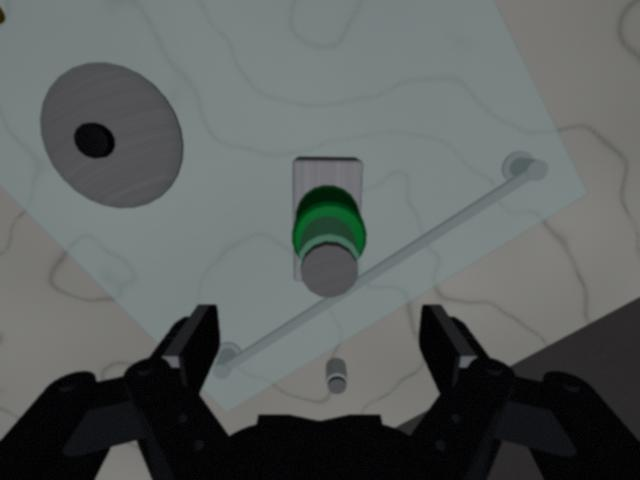

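The view from above shows the cap at (329,270), the cup at (330,225) and the tin at (328,215). The jar is about 4.5 mm to the tool's +y of the jaw centre, so I'll correct, descend and grip it.

Call:
move_arm(
  rows=[
    [0,0,0,-1,4.5,0,0.2],
    [0,0,0,-1,4.5,15,0.2],
    [0,0,0,-1,4.5,40,0.2],
    [0,0,0,-1,4.5,65,0.2],
    [0,0,0,-1,4.5,82,0.2],
    [0,0,0,-1,4.5,90,0.2],
    [0,0,0,-1,4.5,90,0.3],
    [0,0,0,-1,4.5,90,0.4],
    [0,0,0,-1,4.5,90,0.5],
    [0,0,0,-1,4.5,90,0.7],
    [0,0,0,-1,4.5,90,0.7],
    [0,0,0,-1,4.5,90,0.7],
  ],
  squeeze=30,
)

```text
t: 7.52
tcp_pos: [0.5666, -0.3995, 0.2086]
tool_rot: [0.889, 0.458, 0.001, 0.002]
force: [-0.6, 1.5, 4.5]
finger_gap: 0.46
gripper_force: 30.6
```

```bash
python3 go.py 565.5 -398 199 -35.6
```

```text
tcp [ 566.6 -399.5  208.6] psi -35.54 q [-0.78  0.67  1.29  0.    1.18 -0.16]
turn [0.2  0.   0.06] shift [ 0.6 -1.7  3.6]
```

Call:
move_arm(
  rows=[
    [0,0,0,0,0,-3,0.7],
    [0,0,0,0,0,-10,0.7],
    [0,0,0,0,0,-22,0.7],
    [0,0,0,0,0,-36,0.7],
    [0,0,0,0,0,-46,0.7],
    [0,0,0,0,0,-50,0.7],
    [0,0,0,0,0,-50,0.7],
    [0,0,0,0,0,-50,0.7],
  ],
)

```text
t: 8.18
tcp_pos: [0.5656, -0.3989, 0.2568]
tool_rot: [0.889, 0.458, 0.0, 0.0]
force: [0.3, 0.3, -1.7]
finger_gap: 0.459
gripper_force: 30.3
```

```bash
python3 go.py 575 -6 200 0
python3 - <<'E'
from h import *
s=snap('scene'); W=cloud(s); save(s,'s2.png',(160,240,340,380),3)
t=readout.sense(); print(t['force'],t['finger_gap'])
s=snap('top'); W=cloud(s); Z=W[...,2]
near=np.hypot(W[...,0]-.562,W[...,1]+.4)<.09
g=cv2.cvtColor(s['img'],cv2.COLOR_RGB2HSV); m=(g[...,0]>40)&(g[...,0]<85)&(g[...,1]>120); print(m.sum(),np.argwhere(m).mean(0)[::-1] if m.any() else 0)
E
```

```text
tcp [ 565.6 -398.9  256.8] psi -35.54 q [-0.78  0.62  1.25 -0.    1.27 -0.16]
turn [ 1.000e-02  1.000e-02 -3.554e+01] shift [ 325.2 -220.8   50.8]
[ 0.13919951  0.51374652 -1.01240359] 0.46033616077223216
0 0
```

View pics/s2.png

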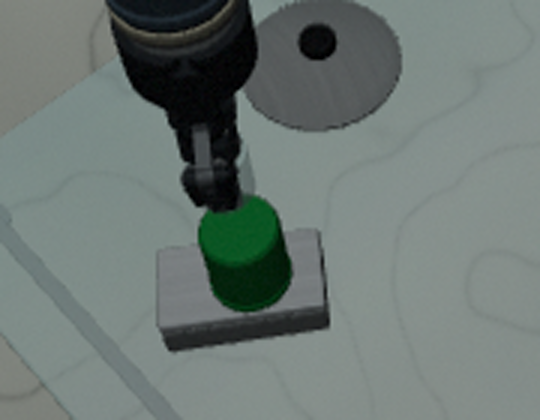

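The jar is lifted (39 mm in the jaws), and the green cup still stands on the tin (crop 245,250). I'll carry it over the front compartment.

Call:
move_arm(
  rows=[
    [0,0,-1,8,-5,0,0.7],
    [0,0,-3,26,-18,0,0.7],
    [0,0,-6,55,-37,0,0.7],
    [0,0,-10,88,-60,0,0.7],
    [0,0,-14,122,-83,0,0.7],
    [0,0,-18,156,-106,0,0.7],
    [0,0,-22,190,-129,0,0.7],
    [0,0,-26,224,-152,0,0.7],
    [0,0,-30,256,-174,0,0.7],
    [0,0,-33,283,-192,0,0.7],
    [0,0,-35,304,-206,0,0.7],
    [0,0,-35.5,316,-215,0,0.7],
  ],
)

```text
t: 9.28
tcp_pos: [0.5733, -0.0129, 0.2562]
tool_rot: [0.706, 0.709, -0.0, -0.001]
force: [0.2, 1.0, -1.2]
finger_gap: 0.459
gripper_force: 30.3
```

Call:
move_arm(
  rows=[
    [0,0,0,6,-4,0,0.7],
    [0,0,0,6,-4,0,0.7],
    [0,0,0,6,-4,0,0.7],
    [0,0,0,6,-4,0,0.7],
  ],
)

```text
t: 9.62
tcp_pos: [0.5705, -0.0119, 0.2565]
tool_rot: [0.708, 0.706, -0.0, 0.0]
force: [0.9, 0.4, -0.1]
finger_gap: 0.458
gripper_force: 30.4
```

```bash
python3 go.py 575 -6 113 0
python3 - <<'E'
from h import *
s=snap('wrist'); save(s,'w4.png'); print(proj(s,(.575,-.006,.077)),proj(s,(.571,-.007,.077)))
W=cloud(s); Z=W[...,2]
for n,c,lo,hi,z,r in(('bar',(.648,-.006),.155,.172,.163,.05),('jars',(.66,-.006),.128,.142,.135,.09)):
  m=(Z>lo)&(Z<hi)&(np.hypot(W[...,0]-c[0],W[...,1]-c[1])<r)
  for k in cv2.findContours(m.astype(np.uint8),0,2)[0]:
    if cv2.contourArea(k)>150: print(n,cv2.minAreaRect(np.float32([ray(s,a,b,z)[:2]*1000 for a,b in k[:,0]+0.])))
E
```

```text
tcp [570.5 -11.9 256.5] psi -0.1 q [-0.22  0.45  1.57 -0.    1.12 -0.21]
turn [ 0.    0.02 -0.1 ] shift [  6.    4.5 137.5]
(np.float64(323.5792418577915), np.float64(214.72146609981237)) (np.float64(319.0421647592243), np.float64(215.82981416046158))
bar ((648.9677124023438, -5.154369354248047), (59.17174530029297, 15.807113647460938), 89.96158599853516)
jars ((635.5850830078125, -68.80433654785156), (11.525259017944336, 34.538597106933594), 39.66136169433594)
jars ((709.5631713867188, -49.027469635009766), (33.310752868652344, 38.063804626464844), 47.66421890258789)
jars ((671.0797729492188, -7.1242218017578125), (27.25095558166504, 5.434858798980713), 89.968017578125)
jars ((637.5857543945312, -7.146034240722656), (17.73366355895996, 44.63560104370117), 0.2908865213394165)
jars ((709.8872680664062, 37.755638122558594), (32.43027114868164, 36.96785354614258), 89.93822479248047)
jars ((628.3468017578125, 62.49518585205078), (34.161258697509766, 28.550342559814453), 25.880508422851562)
```

View pics/w4.png

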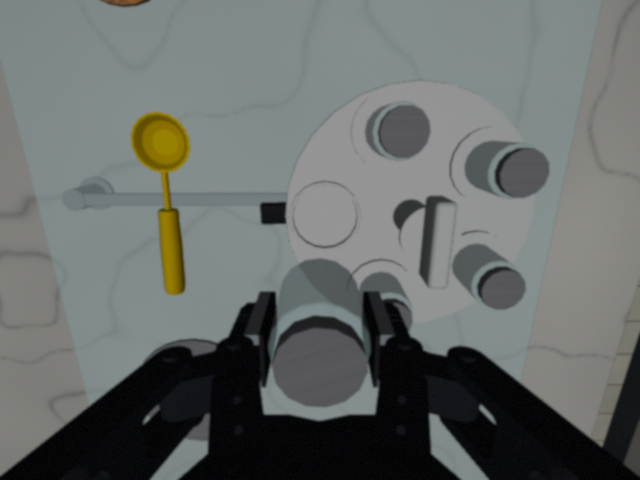

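The wrist view shows the jar held upright (cap 320,360), with the ring at (325,214). That agrees with (575,-6) projecting to (324,215). I'll lower it to just above the floor.

Call:
move_arm(
  rows=[
    [0,0,0,6,4.5,0,0.7],
    [0,0,0,6,4.5,10,0.7],
    [0,0,0,6,4.5,30,0.7],
    [0,0,0,6,4.5,55,0.7],
    [0,0,0,6,4.5,80,0.7],
    [0,0,0,6,4.5,100,0.7],
    [0,0,0,6,4.5,115,0.7],
    [0,0,0,6,4.5,125,0.7],
    [0,0,0,6,4.5,130,0.7],
    [0,0,0,6,4.5,130,0.7],
    [0,0,0,6,4.5,130,0.7],
  ],
)

```text
t: 10.58
tcp_pos: [0.5754, -0.0051, 0.1268]
tool_rot: [0.707, 0.707, 0.0, 0.0]
force: [0.6, 0.2, -0.8]
finger_gap: 0.459
gripper_force: 30.4
```

```bash
python3 go.py 575 -6 113 0
```

```text
tcp [575.4  -5.1 126.8] psi -0.05 q [-0.2   0.64  1.67 -0.    0.83 -0.2 ]
turn [ 0.04  0.01 -0.05] shift [-0.9 -0.4  7.8]
```

Call:
move_arm(
  rows=[
    [0,0,0,0,0,2,0.7],
    [0,0,0,0,0,4,0.7],
    [0,0,0,0,0,5,0.7],
    [0,0,0,0,0,6,0.7],
    [0,0,0,0,0,7,0.7],
    [0,0,0,0,0,7,0.7],
  ],
)

```text
t: 11.08
tcp_pos: [0.5749, -0.0049, 0.1196]
tool_rot: [0.707, 0.707, 0.0, -0.0]
force: [-0.4, 0.1, -0.5]
finger_gap: 0.454
gripper_force: 30.4
```

Call:
move_arm(
  rows=[
    [0,0,0,0,0,0.5,0.7],
    [0,0,0,0,0,1,0.7],
    [0,0,0,0,0,1.5,0.7],
    [0,0,0,0,0,1.5,0.7],
    [0,0,0,0,0,1.5,0.7],
  ],
)

```text
t: 11.5
tcp_pos: [0.575, -0.0049, 0.1186]
tool_rot: [0.707, 0.707, 0.0, 0.0]
force: [-1.6, 0.6, 3.8]
finger_gap: 0.46
gripper_force: 30.7
```

It's touching the floor (3.8 N), so I'll release and rise.

Call:
move_arm(
  rows=[
    [0,0,0,0,0,0,0.5],
    [0,0,0,0,0,0,0.4],
    [0,0,0,0,0,0,0.33],
    [0,0,0,0,0,0,0.33],
    [0,0,0,0,0,0,0.33],
    [0,0,0,0,0,-15,0.33],
    [0,0,0,0,0,-40,0.33],
    [0,0,0,0,0,-75,0.33],
    [0,0,0,0,0,-110,0.2],
    [0,0,0,0,0,-140,0],
    [0,0,0,0,0,-155,0],
    [0,0,0,0,0,-160,0],
  ],
)

```text
t: 12.5
tcp_pos: [0.5766, -0.0052, 0.2817]
tool_rot: [0.707, 0.707, 0.002, 0.003]
force: [-0.3, 0.0, 0.7]
finger_gap: 1.002
gripper_force: 0.0
```

```bash
cat > jc.py <<'E'
from h import *
s=snap('wrist'); save(s,'w5.png')
W=cloud(s); Z=W[...,2]
for n,c,lo,hi,z,r in(('bar',(.648,-.006),.155,.172,.163,.05),('jars',(.65,-.006),.128,.142,.135,.12)):
  m=(Z>lo)&(Z<hi)&(np.hypot(W[...,0]-c[0],W[...,1]-c[1])<r)
  for k in cv2.findContours(m.astype(np.uint8),0,2)[0]:
    if cv2.contourArea(k)>150: print(n,cv2.minAreaRect(np.float32([ray(s,a,b,z)[:2]*1000 for a,b in k[:,0]+0.])))
E
python3 jc.py; python3 go.py 566 -398 220 -35.6
```

```text
bar ((649.4029541015625, -5.026493072509766), (15.458332061767578, 59.24054718017578), 0.002940467558801174)
jars ((627.2733154296875, -75.90931701660156), (32.91289520263672, 36.35834503173828), 20.350801467895508)
jars ((710.2471313476562, -49.170467376708984), (33.117515563964844, 37.15910720825195), 38.79314422607422)
jars ((670.1958618164062, -7.139408111572266), (6.882240295410156, 30.95170783996582), 0.0048746708780527115)
jars ((575.4986572265625, -4.959081649780273), (34.30213165283203, 33.149166107177734), 82.62077331542969)
jars ((637.5603637695312, -5.277503967285156), (44.94992446899414, 16.958473205566406), 89.78579711914062)
jars ((710.1459350585938, 37.953765869140625), (32.89299011230469, 36.64902114868164), 65.77686309814453)
jars ((627.3911743164062, 64.72547912597656), (33.998023986816406, 32.52526092529297), 0.023572759702801704)
tcp [576.1  -5.1 280.8] psi -0.03 q [-0.2   0.43  1.53 -0.    1.17 -0.2 ]
turn [ 3.100e-01 -3.000e-02  3.557e+01] shift [-392.9  -10.2   55.1]
```

View pics/w5.png

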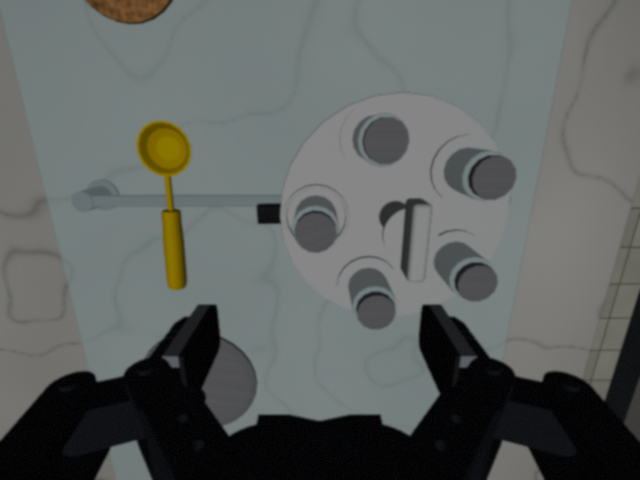

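The jar stands in the ring (cap 315,230) at (575.5,-5.0), against a compartment centre of (575,-5.6). Now the cup.

Call:
move_arm(
  rows=[
    [0,0,2,-20,0,0,0],
    [0,0,5,-50,-1,0,0],
    [0,0,9,-86,-2,0,0],
    [0,0,13,-124,-3,0,0],
    [0,0,17,-162,-4,0,0],
    [0,0,21,-200,-5,0,0],
    [0,0,25,-240,-6,5,0],
    [0,0,29,-278,-7,10,0],
    [0,0,32,-314,-8,15,0],
    [0,0,34,-346,-9,20,0],
    [0,0,35.6,-374,-10,25,0],
    [0,0,35.6,-393,-10,30,0],
  ],
)

```text
t: 13.55
tcp_pos: [0.5632, -0.4006, 0.2449]
tool_rot: [0.89, 0.455, -0.001, -0.001]
force: [0.6, 0.1, 1.5]
finger_gap: 1.003
gripper_force: 0.0
```

Call:
move_arm(
  rows=[
    [0,0,0,0,0,0,0],
    [0,0,0,0,0,0,0],
    [0,0,0,0,0,0,0],
  ],
)

```text
t: 13.8
tcp_pos: [0.5641, -0.3965, 0.2464]
tool_rot: [0.89, 0.457, -0.0, -0.002]
force: [-0.2, 0.1, 0.6]
finger_gap: 1.003
gripper_force: 0.0
```

```bash
python3 st.py; python3 go.py 566 -398 145 -35.6
```

```text
cup ((569.1406860351562, -398.3406677246094), (54.938838958740234, 54.58525848388672), 54.46640396118164) ((569.056640625, -398.2862548828125), 27.927152633666992)
tin ((534.5211791992188, -444.5394287109375), (21.761552810668945, 63.23640060424805), 52.82318878173828) ((535.6517333984375, -443.0520324707031), 32.875614166259766)
tin ((580.7982788085938, -381.33349609375), (60.522796630859375, 63.33522033691406), 53.9038200378418) ((579.8395385742188, -381.8673095703125), 42.782814025878906)
tcp [ 564.5 -396.2  247.1] psi -35.58 q [-0.77  0.63  1.26  0.    1.25 -0.15]
turn [-0.14 -0.05  0.02] shift [-0.6  2.5 96.1]
```

Call:
move_arm(
  rows=[
    [0,0,0,0.5,4,0,0],
    [0,0,0,0.5,4,15,0],
    [0,0,0,0.5,4,42,0],
    [0,0,0,0.5,4,70,0],
    [0,0,0,0.5,4,88,0],
    [0,0,0,0.5,4,96,0],
    [0,0,0,0.5,4,96,0],
    [0,0,0,0.5,4,96,0.1],
    [0,0,0,0.5,4,96,0.2],
    [0,0,0,0.5,4,96,0.3],
    [0,0,0,0.5,4,96,0.5],
    [0,0,0,0.5,4,96,0.5],
  ],
  squeeze=30,
)

```text
t: 14.85
tcp_pos: [0.5691, -0.4005, 0.1543]
tool_rot: [0.89, 0.457, 0.001, 0.002]
force: [-0.5, 0.9, 5.7]
finger_gap: 0.655
gripper_force: 32.8
```

Call:
move_arm(
  rows=[
    [0,0,0,0,0,0,0.5],
    [0,0,0,0,0,0,0.5],
    [0,0,0,0,0,0,0.5],
  ],
)

```text
t: 15.1
tcp_pos: [0.569, -0.4005, 0.1542]
tool_rot: [0.89, 0.457, 0.001, 0.002]
force: [-0.0, 1.2, 6.4]
finger_gap: 0.652
gripper_force: 32.9
```

Call:
move_arm(
  rows=[
    [0,0,0,0,0,-3,0.5],
    [0,0,0,0,0,-10,0.5],
    [0,0,0,0,0,-22,0.5],
    [0,0,0,0,0,-40,0.5],
    [0,0,0,0,0,-60,0.5],
    [0,0,0,0,0,-78,0.5],
    [0,0,0,0,0,-88,0.5],
    [0,0,0,0,0,-90,0.5],
    [0,0,0,0,0,-90,0.5],
  ],
)

```text
t: 15.85
tcp_pos: [0.5684, -0.4, 0.2432]
tool_rot: [0.89, 0.457, 0.0, 0.001]
force: [-0.1, -0.1, -1.0]
finger_gap: 0.648
gripper_force: 32.3
```

```bash
python3 go.py 418 211 237 0
python3 - <<'E'
from h import *
s=snap('scene'); im=cv2.cvtColor(s['img'],cv2.COLOR_RGB2HSV)
W=cloud(s); z=W[...,2]; m=(np.hypot(W[...,0]-.562,W[...,1]+.4)<.08)
for lo,hi in((.085,.1),(.1,.3)): q=m&(z>lo)&(z<hi); print(lo,q.sum(),np.nanmean(W[q],0))
# coaster/board from scene, loose masks
H,S=im[...,0].astype(int),im[...,1]
br=((H>3)&(H<22)&(S>70)).astype(np.uint8)
for c in cv2.findContours(br,0,2)[0]:
    if cv2.contourArea(c)<200: continue
    for zz in (.056,):
        p=np.float32([ray(s,a,b,zz)[:2]*1000 for a,b in c[:,0]+0.]); r=cv2.minAreaRect(p)
        if r[0][0]<900: print(r)
E
```

```text
tcp [ 568.4 -400.   243.2] psi -35.64 q [-0.77  0.64  1.25 -0.    1.25 -0.15]
turn [  0.09   0.05 -35.64] shift [ 408.9 -478.3   -0.8]
0.085 1462 [ 0.56632097 -0.4086798   0.09475087]
0.1 741 [ 0.5919962  -0.40741076  0.24129117]
((417.19464111328125, 204.56639099121094), (92.08231353759766, 92.38603973388672), 45.020137786865234)
((571.4037475585938, 408.61871337890625), (150.7734832763672, 97.5716781616211), 72.56436920166016)
((379.0265197753906, 1607.399169921875), (49.40436935424805, 537.95263671875), 16.230886459350586)
((286.1723327636719, 1569.8037109375), (80.05072021484375, 459.4476318359375), 17.139427185058594)
((190.2061767578125, 1521.2591552734375), (75.98653411865234, 364.99127197265625), 19.6704158782959)
```

Call:
move_arm(
  rows=[
    [0,0,-1,6,-7,0,0.5],
    [0,0,-2,18,-21,0,0.5],
    [0,0,-4,34,-40,0,0.5],
    [0,0,-6,55,-65,0,0.5],
    [0,0,-8,77,-91,0,0.5],
    [0,0,-10,99,-117,0,0.5],
    [0,0,-12,121,-143,0,0.5],
    [0,0,-14,143,-169,0,0.5],
    [0,0,-16,165,-195,0,0.5],
    [0,0,-18,187,-221,0,0.5],
    [0,0,-20,209,-247,0,0.5],
    [0,0,-22,231,-273,0,0.5],
  ],
)

```text
t: 16.9
tcp_pos: [0.479, -0.0508, 0.2411]
tool_rot: [0.785, 0.619, -0.001, -0.001]
force: [0.7, 0.2, -1.5]
finger_gap: 0.652
gripper_force: 32.2
```

```bash
python3 go.py 417 195 237 0
```

```text
tcp [479.  -50.8 241.1] psi -13.51 q [-0.34  0.36  1.8   0.    0.99 -0.1 ]
turn [ -0.16  -0.05 -13.51] shift [ 224.5 -117.7   -1.4]
```

Call:
move_arm(
  rows=[
    [0,0,-2,25,-13,0,0.5],
    [0,0,-4,53,-28,0,0.5],
    [0,0,-6,82,-43,0,0.5],
    [0,0,-8,111,-58,0,0.5],
    [0,0,-10,140,-73,0,0.5],
    [0,0,-11,165,-86,0,0.5],
    [0,0,-12,187,-98,0,0.5],
    [0,0,-13,204,-107,0,0.5],
    [0,0,-13.5,216,-113,0,0.5],
    [0,0,-13.5,222,-116,0,0.5],
    [0,0,-13.5,224,-118,0,0.5],
    [0,0,-13.5,224,-118,0,0.5],
  ],
)

```text
t: 17.9
tcp_pos: [0.4182, 0.1926, 0.2416]
tool_rot: [0.708, 0.707, -0.001, -0.0]
force: [0.4, -0.2, -1.2]
finger_gap: 0.655
gripper_force: 32.2
```

```bash
cat > co.py <<'E'
from h import *
s=snap('wrist'); save(s,'w6.png'); im=cv2.cvtColor(s['img'],cv2.COLOR_RGB2HSV)
H,S=im[...,0].astype(int),im[...,1]
br=((H>3)&(H<22)&(S>60)).astype(np.uint8)
for c in cv2.findContours(br,0,2)[0]:
    if cv2.contourArea(c)<400: continue
    p=np.float32([ray(s,a,b,.056)[:2]*1000 for a,b in c[:,0]+0.]); print(cv2.boundingRect(c),cv2.minAreaRect(p),cv2.minEnclosingCircle(p))
    print('ellipse',cv2.fitEllipse(p))
E
python3 co.py; python3 go.py 417 207 112 0
```

```text
(264, 150, 105, 90) ((415.6715087890625, 214.09530639648438), (92.74809265136719, 79.02617645263672), 0.8435376882553101) ((416.0321044921875, 207.48556518554688), 46.77016830444336)
ellipse ((415.9368896484375, 212.2375946044922), (80.58424377441406, 96.34278869628906), 91.26677703857422)
(431, 0, 139, 57) ((554.9501953125, 343.8946228027344), (37.75235366821289, 102.75862884521484), 89.9490737915039) ((554.97216796875, 358.0987854003906), 51.582069396972656)
ellipse ((519.1668701171875, 395.2823486328125), (81.44129180908203, 200.1952362060547), 56.199947357177734)
tcp [418.6 192.2 241.7] psi -0.12 q [ 0.19  0.33  1.85 -0.    0.97  0.19]
turn [-0.06  0.03 -0.12] shift [ 14.9  -1.5 123.7]
```

View pics/w6.png

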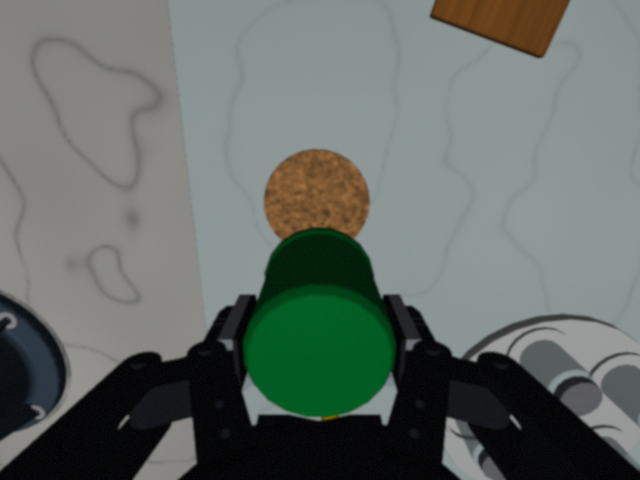

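The coaster is at (317,200) with the cup in front of it, and its centre works out at (416,207.5). I'll lower the cup.

Call:
move_arm(
  rows=[
    [0,0,0,7,-1.5,0,0.5],
    [0,0,0,14,-2.5,8,0.5],
    [0,0,0,14,-2.5,25,0.5],
    [0,0,0,14,-2.5,48,0.5],
    [0,0,0,14,-2.5,72,0.5],
    [0,0,0,14,-2.5,92,0.5],
    [0,0,0,14,-2.5,106,0.5],
    [0,0,0,14,-2.5,115,0.5],
    [0,0,0,14,-2.5,120,0.5],
    [0,0,0,14,-2.5,120,0.5],
    [0,0,0,14,-2.5,120,0.5],
  ],
)

```text
t: 18.87
tcp_pos: [0.417, 0.2066, 0.1222]
tool_rot: [0.708, 0.706, 0.0, 0.0]
force: [0.2, 0.1, -0.4]
finger_gap: 0.647
gripper_force: 32.2
```

Call:
move_arm(
  rows=[
    [0,0,0,0,0,1.5,0.5],
    [0,0,0,0,0,3,0.5],
    [0,0,0,0,0,4,0.5],
    [0,0,0,0,0,5,0.5],
    [0,0,0,0,0,5,0.5],
    [0,0,0,0,0,5,0.5],
  ],
)

```text
t: 19.37
tcp_pos: [0.4167, 0.2065, 0.1172]
tool_rot: [0.708, 0.706, 0.0, 0.0]
force: [-0.5, -0.6, -0.4]
finger_gap: 0.656
gripper_force: 32.2
```

Call:
move_arm(
  rows=[
    [0,0,0,0,0,0.7,0.5],
    [0,0,0,0,0,1.4,0.5],
    [0,0,0,0,0,2,0.5],
    [0,0,0,0,0,2.4,0.5],
    [0,0,0,0,0,2.4,0.5],
  ],
)

```text
t: 19.78
tcp_pos: [0.4166, 0.2065, 0.1152]
tool_rot: [0.708, 0.706, 0.0, 0.0]
force: [-0.3, -0.2, 4.4]
finger_gap: 0.654
gripper_force: 32.8
```

Call:
move_arm(
  rows=[
    [0,0,0,0,0,0,0.3],
    [0,0,0,0,0,0,0.15],
    [0,0,0,0,0,0,0],
    [0,0,0,0,0,0,0],
    [0,0,0,0,0,0,0],
    [0,0,0,0,0,-12,0],
    [0,0,0,0,0,-35,0],
    [0,0,0,0,0,-65,0],
    [0,0,0,0,0,-95,0],
    [0,0,0,0,0,-120,0],
    [0,0,0,0,0,-135,0],
    [0,0,0,0,0,-140,0],
  ],
)

```text
t: 20.78
tcp_pos: [0.4179, 0.2069, 0.2573]
tool_rot: [0.708, 0.706, 0.002, 0.001]
force: [1.5, 0.6, -0.4]
finger_gap: 1.001
gripper_force: 0.0
```

```bash
python3 - <<'E'
from h import *
for n in('wrist','scene'):
    s=snap(n); W=cloud(s); z=W[...,2]; m=(np.hypot(W[...,0]-.416,W[...,1]-.207)<.06)&(z>.12)&(z<.136)
    c=max(cv2.findContours(m.astype(np.uint8),0,2)[0],key=cv2.contourArea,default=None)
    if c is not None: p=np.float32([ray(s,a,b,.128)[:2]*1000 for a,b in c[:,0]+0.]); print(n,cv2.minAreaRect(p),np.nanmedian(z[m]),np.nanstd(z[m]))
save(s,'s3.png')
E
python3 go.py 562 -404 150 -35.6
```

```text
wrist ((417.40557861328125, 208.16519165039062), (55.73851013183594, 55.30670166015625), 85.01482391357422) 0.12804726631555668 0.001289146584329022
scene ((419.6513366699219, 201.87750244140625), (56.047447204589844, 61.12178039550781), 45.08095169067383) 0.12742366145720554 0.0023630046062359435
tcp [417.  206.6 255.4] psi -0.14 q [0.22 0.31 1.82 0.   1.   0.22]
turn [ 0.11 -0.06 35.46] shift [-610.3  146.3   99.4]
```

View pics/s3.png

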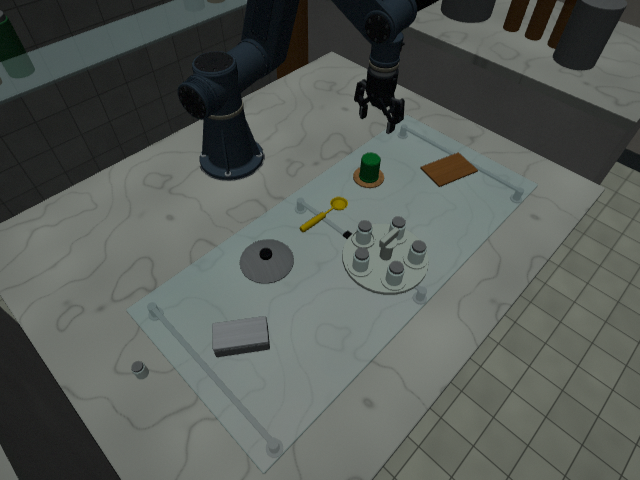

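The cup stands centred on the coaster (370,167), and the tin is bare and unmoved at (240,336). Next I'll fetch the tin.

Call:
move_arm(
  rows=[
    [0,0,1,-15,4,0,0],
    [0,0,3,-42,10,0,0],
    [0,0,5,-72,17,0,0],
    [0,0,7,-104,25,0,0],
    [0,0,9,-137,33,0,0],
    [0,0,11,-170,41,0,0],
    [0,0,13,-203,49,0,0],
    [0,0,15,-236,57,0,0],
    [0,0,17,-269,65,0,0],
    [0,0,19,-302,73,0,0],
    [0,0,21,-335,81,0,0],
    [0,0,23,-368,89,0,0],
  ],
)

```text
t: 21.88
tcp_pos: [0.5039, -0.163, 0.2525]
tool_rot: [0.835, 0.55, -0.001, -0.002]
force: [0.4, 0.5, 0.0]
finger_gap: 0.999
gripper_force: 0.0
```

```bash
python3 go.py 563 -404 215 -35.6
```

```text
tcp [ 503.9 -163.   252.5] psi -23.27 q [-0.52  0.41  1.67  0.    1.07 -0.12]
turn [-2.500e-01 -1.000e-02  1.233e+01] shift [-198.1  149.7   30.7]
```

Call:
move_arm(
  rows=[
    [0,0,2,-26,20,4,0],
    [0,0,4,-52,40,8,0],
    [0,0,6,-78,60,12,0],
    [0,0,8,-104,80,16,0],
    [0,0,10,-128,98,20,0],
    [0,0,11,-150,114,24,0],
    [0,0,12,-170,129,28,0],
    [0,0,12.3,-184,139,30,0],
    [0,0,12.3,-193,146,30.5,0],
    [0,0,12.3,-198,150,30.5,0],
    [0,0,12.3,-198,150,30.5,0],
    [0,0,12.3,-198,150,30.5,0],
  ],
)

```text
t: 22.88
tcp_pos: [0.5645, -0.4018, 0.2234]
tool_rot: [0.889, 0.458, -0.0, -0.001]
force: [0.1, 0.3, 0.9]
finger_gap: 1.001
gripper_force: 0.0
```

```bash
sed -i 's/w3.png/w7.png/' st.py; python3 st.py; python3 go.py 563 -404 87 -35.6
```

```text
cap ((529.2574462890625, -375.6617736816406), (23.697717666625977, 25.435527801513672), 3.224496603012085) ((528.498291015625, -376.5314636230469), 16.031204223632812)
cap ((601.6240844726562, -426.9281005859375), (25.409503936767578, 23.642166137695312), 16.165983200073242) ((600.6197509765625, -427.47186279296875), 16.20479965209961)
tin ((563.4052124023438, -405.1123962402344), (119.34234619140625, 63.264892578125), 53.87260818481445) ((563.5509033203125, -405.3738098144531), 66.1693344116211)
tcp [ 564.6 -401.3  223.8] psi -35.39 q [-0.78  0.65  1.28  0.    1.21 -0.16]
turn [-0.1  -0.04  0.21] shift [ -3.2   0.4 130.8]
```

Call:
move_arm(
  rows=[
    [0,0,0.7,-4,0.5,10,0],
    [0,0,0.7,-4,0.5,35,0],
    [0,0,0.7,-4,0.5,65,0],
    [0,0,0.7,-4,0.5,95,0],
    [0,0,0.7,-4,0.5,117,0],
    [0,0,0.7,-4,0.5,128,0],
    [0,0,0.7,-4,0.5,131,0],
    [0,0,0.7,-4,0.5,131,0.05],
    [0,0,0.7,-4,0.5,131,0.15],
    [0,0,0.7,-4,0.5,131,0.25],
    [0,0,0.7,-4,0.5,131,0.45],
    [0,0,0.7,-4,0.5,131,0.45],
  ],
  squeeze=60,
)

```text
t: 23.93
tcp_pos: [0.5639, -0.4071, 0.0957]
tool_rot: [0.892, 0.453, 0.001, 0.002]
force: [-0.6, 0.2, 6.9]
finger_gap: 0.73
gripper_force: 68.3
```

Call:
move_arm(
  rows=[
    [0,0,0,0,0,0,0.45],
    [0,0,0,0,0,0,0.45],
    [0,0,0,0,0,0,0.45],
  ],
)

```text
t: 24.18
tcp_pos: [0.5639, -0.4071, 0.0958]
tool_rot: [0.892, 0.453, 0.001, 0.002]
force: [-1.0, 0.7, 7.5]
finger_gap: 0.733
gripper_force: 68.3
```

Call:
move_arm(
  rows=[
    [0,0,0,0,0,-3,0.45],
    [0,0,0,0,0,-10,0.45],
    [0,0,0,0,0,-22,0.45],
    [0,0,0,0,0,-42,0.45],
    [0,0,0,0,0,-65,0.45],
    [0,0,0,0,0,-90,0.45],
    [0,0,0,0,0,-115,0.45],
    [0,0,0,0,0,-135,0.45],
    [0,0,0,0,0,-147,0.45],
    [0,0,0,0,0,-152,0.45],
    [0,0,0,0,0,-152,0.45],
  ],
)

```text
t: 25.1
tcp_pos: [0.5633, -0.4066, 0.2468]
tool_rot: [0.892, 0.453, 0.0, 0.001]
force: [-0.5, 0.2, -1.9]
finger_gap: 0.736
gripper_force: 67.6
```

```bash
python3 go.py 500 0 240 -27; python3 -c "
from station import *
s=readout.sense();print(s['force'],s['finger_gap'],s['gripper_force'],s['ft_torque'])"
```

```text
tcp [ 563.3 -406.6  246.8] psi -36.14 q [-0.79  0.63  1.25 -0.    1.25 -0.15]
turn [ 0.15  0.04 -9.14] shift [ 2.910e+02 -2.909e+02 -1.000e-01]
[-0.46958648  0.20969623 -1.87926259] 0.7362091480904328 67.57248491048813 [0.01431807 0.03426293 0.01151912]
```

Call:
move_arm(
  rows=[
    [0,0,-0.5,6,-6,0,0.45],
    [0,0,-1,20,-20,0,0.45],
    [0,0,-2,40,-40,0,0.45],
    [0,0,-3,64,-64,0,0.45],
    [0,0,-4,90,-90,0,0.45],
    [0,0,-5,117,-117,0,0.45],
    [0,0,-6,144,-144,0,0.45],
    [0,0,-7,171,-171,0,0.45],
    [0,0,-8,198,-198,0,0.45],
    [0,0,-9,225,-225,0,0.45],
    [0,0,-9,252,-252,0,0.45],
    [0,0,-9,278,-278,0,0.45],
  ],
)

```text
t: 26.1
tcp_pos: [0.5001, -0.0152, 0.2436]
tool_rot: [0.853, 0.522, -0.001, -0.002]
force: [1.7, 0.3, -1.6]
finger_gap: 0.729
gripper_force: 67.5
```

```bash
python3 go.py 568 385 240 -17.5
```

```text
tcp [500.1 -15.2 243.6] psi -27.12 q [-0.25  0.38  1.75  0.    1.01  0.22]
turn [-0.25  0.01 -9.62] shift [ 387.2 -122.    -2. ]
```

Call:
move_arm(
  rows=[
    [0,0,-1,32,-10,0,0.45],
    [0,0,-2,68,-21,0,0.45],
    [0,0,-3,104,-33,0,0.45],
    [0,0,-4,140,-44,0,0.45],
    [0,0,-5,176,-55,0,0.45],
    [0,0,-6,212,-67,0,0.45],
    [0,0,-7,248,-78,0,0.45],
    [0,0,-8,284,-89,0,0.45],
    [0,0,-9,318,-100,0,0.45],
    [0,0,-9.6,348,-110,0,0.45],
    [0,0,-9.6,372,-117,0,0.45],
    [0,0,-9.6,387,-122,0,0.45],
  ],
)

```text
t: 27.1
tcp_pos: [0.5687, 0.3851, 0.2426]
tool_rot: [0.806, 0.592, -0.002, -0.001]
force: [0.7, -0.1, -0.6]
finger_gap: 0.731
gripper_force: 67.5
```

Call:
move_arm(
  rows=[
    [0,0,0,0,0,0,0.45],
    [0,0,0,0,0,0,0.45],
    [0,0,0,0,0,0,0.45],
  ],
)

```text
t: 27.35
tcp_pos: [0.569, 0.3813, 0.2435]
tool_rot: [0.807, 0.591, -0.002, -0.0]
force: [-0.5, 0.3, -1.5]
finger_gap: 0.735
gripper_force: 67.5
```

```bash
sed 's/w6.png/w8.png/; s/\.056/.058/' co.py > co2.py; python3 co2.py; python3 go.py 571 410 100 -17.5
```

```text
(254, 98, 116, 76) ((584.4029541015625, 451.2577209472656), (60.28293991088867, 94.54767608642578), 72.51013946533203) ((584.4603271484375, 450.84967041015625), 55.39314651489258)
ellipse ((583.4865112304688, 448.2907409667969), (93.85197448730469, 433.4077453613281), 162.25677490234375)
tcp [569.4 381.  244. ] psi -17.57 q [ 0.43  0.62  1.28 -0.    1.24  0.73]
turn [-0.12  0.14 -0.07] shift [ 28.5  -7.  137.9]
```

View pics/w8.png

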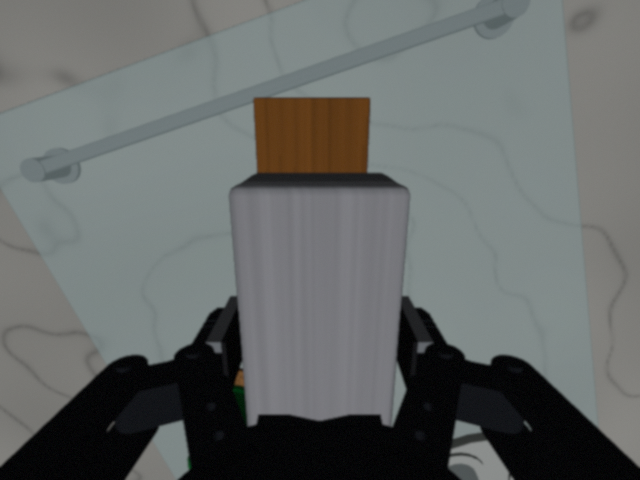

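The board at (312,135) lies straight beyond the held tin and parallel to it, with its centre at (571,409). I'll go above it and lower.

Call:
move_arm(
  rows=[
    [0,0,0,12,-3,0,0.45],
    [0,0,0,26,-7,8,0.45],
    [0,0,0,26,-7,25,0.45],
    [0,0,0,26,-7,48,0.45],
    [0,0,0,26,-7,75,0.45],
    [0,0,0,26,-7,100,0.45],
    [0,0,0,26,-7,118,0.45],
    [0,0,0,26,-7,129,0.45],
    [0,0,0,26,-7,134,0.45],
    [0,0,0,26,-7,134,0.45],
    [0,0,0,26,-7,134,0.45],
  ],
)

```text
t: 28.32
tcp_pos: [0.5722, 0.4097, 0.1119]
tool_rot: [0.807, 0.591, 0.001, 0.0]
force: [0.1, 0.2, -1.7]
finger_gap: 0.732
gripper_force: 67.5
```

Call:
move_arm(
  rows=[
    [0,0,0,0,0,1.5,0.45],
    [0,0,0,0,0,3,0.45],
    [0,0,0,0,0,4,0.45],
    [0,0,0,0,0,5,0.45],
    [0,0,0,0,0,5,0.45],
    [0,0,0,0,0,5,0.45],
  ],
)

```text
t: 28.82
tcp_pos: [0.5716, 0.4091, 0.1064]
tool_rot: [0.807, 0.591, 0.0, 0.0]
force: [0.5, 0.4, -1.6]
finger_gap: 0.733
gripper_force: 67.6
```

Call:
move_arm(
  rows=[
    [0,0,0,0,0,0.8,0.45],
    [0,0,0,0,0,1.6,0.45],
    [0,0,0,0,0,2.4,0.45],
    [0,0,0,0,0,3,0.45],
    [0,0,0,0,0,3,0.45],
  ],
)

```text
t: 29.23
tcp_pos: [0.5715, 0.4091, 0.1038]
tool_rot: [0.807, 0.591, 0.0, 0.0]
force: [-1.6, -0.9, 2.8]
finger_gap: 0.736
gripper_force: 67.8
```

Contact again, so I'll release and rise.

Call:
move_arm(
  rows=[
    [0,0,0,0,0,0,0.25],
    [0,0,0,0,0,0,0.12],
    [0,0,0,0,0,0,0],
    [0,0,0,0,0,0,0],
    [0,0,0,0,0,0,0],
    [0,0,0,0,0,0,0],
    [0,0,0,0,0,-12,0],
    [0,0,0,0,0,-38,0],
    [0,0,0,0,0,-75,0],
    [0,0,0,0,0,-110,0],
    [0,0,0,0,0,-135,0],
    [0,0,0,0,0,-145,0],
  ],
)

```text
t: 30.23
tcp_pos: [0.5736, 0.4103, 0.2547]
tool_rot: [0.807, 0.591, 0.005, 0.001]
force: [0.8, -0.0, 0.8]
finger_gap: 0.998
gripper_force: 0.0
```

Call:
move_arm(
  rows=[
    [0,0,0,0,0,0,0],
    [0,0,0,0,0,0,0],
    [0,0,0,0,0,0,0],
    [0,0,0,0,0,0,0],
  ],
)

```text
t: 30.57
tcp_pos: [0.5703, 0.4085, 0.2454]
tool_rot: [0.807, 0.591, -0.003, -0.0]
force: [-0.7, 0.0, -0.5]
finger_gap: 0.998
gripper_force: 0.0
```

Run:
```python
from h import *
def rep(s,n,m,z):
    c=max(cv2.findContours(m.astype(np.uint8),0,2)[0],key=cv2.contourArea,default=None)
    if c is not None: print(n,cv2.minAreaRect(np.float32([ray(s,a,b,z)[:2]*1000 for a,b in c[:,0]+0.])),np.nanmedian(cloud(s)[...,2][m]))
for n in('wrist','scene'):
    s=snap(n); W=cloud(s); z=W[...,2]; d=lambda x,y,r:np.hypot(W[...,0]-x,W[...,1]-y)<r
    rep(s,n+' tin',d(.571,.409,.09)&(z>.095)&(z<.112),.103)
    if n=='wrist':
        hs=cv2.cvtColor(s['img'],cv2.COLOR_RGB2HSV); h=hs[...,0].astype(int)
        rep(s,'board',(h>3)&(h<22)&(hs[...,1]>60)&d(.571,.409,.12),.058)
    rep(s,n+' cup',d(.416,.207,.06)&(z>.12)&(z<.136),.128)
    rep(s,n+' bar',d(.65,-.006,.045)&(z>.155)&(z<.172),.163)
    rep(s,n+' jar',d(.575,-.006,.03)&(z>.128)&(z<.142),.135)
save(s,'s4.png'); print(readout.sense()['t'],readout.sense()['tcp_pos'])
```

```text
wrist tin ((572.7772216796875, 410.26385498046875), (118.54375457763672, 63.294349670410156), 72.51399230957031) 0.10311533437063904
board ((571.4371948242188, 410.2083435058594), (147.5971221923828, 94.48313903808594), 72.47811889648438) 0.05840704319731013
scene tin ((573.8829956054688, 403.3829345703125), (126.28504943847656, 69.47965240478516), 72.30442810058594) 0.10282841709443477
scene cup ((420.35699462890625, 201.77210998535156), (55.086238861083984, 60.879119873046875), 21.615009307861328) 0.12752266977817292
scene bar ((652.6264038085938, -9.78908920288086), (16.15195083618164, 63.634586334228516), 3.1291940212249756) 0.16254137667545013
scene jar ((576.8744506835938, -8.460041046142578), (33.291099548339844, 36.371726989746094), 44.9085807800293) 0.134925021063621
30.6667 [0.57070432 0.40865533 0.24585157]
```

View pics/s4.png

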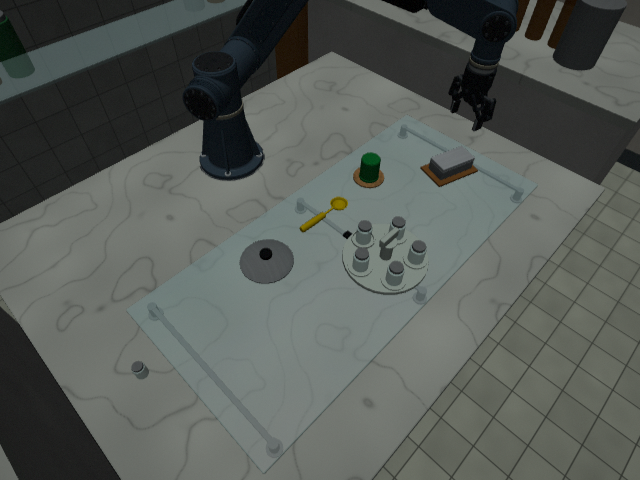

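The tin sits on the board (452,162), about 1.5 mm off centre and aligned with it. The cup is on the coaster (370,167), the jar is in the front compartment (362,260), and the lid and spoon are unmoved. I'll hand in.

```bash
python3 -c "
from station import order
print(order.sign_off())"
```

```text
the job is handed in; nothing more can be done
None
```

The job is handed in after about 31 s of the 125 s allowed: the carousel faces the front, the jar is in its front compartment, the cup stands mouth down on the coaster and the tin lies lengthways on the board, each within about 2 mm of centre by the wrist camera. The spoon and lid were left alone, and sign-off returned no verdict.

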